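Reassemble the countertop water filter

TASK

Put the water filter back together. First pick up the tapered cartridge by its knob and lower it gently, upright, into the tapered well until it just rests there, without pressing or dropping it in, and let go. Then take the longer of the two steel tubes from the wooden rack and push it straight down into the push-fit port, past the resistance of the seal, until it bottoms; let go and leave everything else where it stands.

Things in the scene. Friction and masses are not known exactly. Their poses are not given: they have to be found in the camera images.
- filter: Fixed countertop water filter: white rounded base 90 x 220 x 30 mm (its x and y) carrying two upright round towers joined by a short pipe; origin at the centre of its underside, z up. The wide tower, at its y = +55 mm, is the open tapered cartridge well; the slim tower, at its y = -55 mm, is the push-fit port.
- well (a point): Centre of the well's mouth, in the rim plane, 94 mm above the worktop. The well is a round cone: 75 mm inside diameter at the mouth, narrowing to 55 mm at its floor 63 mm below.
- port (a point): Centre of the port's mouth, 95 mm above the worktop. A grey flared lead-in, 27 mm wide at the mouth, narrows over 8 mm to an 18 mm bore. The bore points straight down. A tube enters freely for 22 mm, then meets the seal; the seal resists with about 8 N, steadily, for 14 mm, and then stops dead: a tube fully home stands 36 mm below the mouth.
- seal (a joint): How far the seal has been pushed down in the port, m: 0 untouched, 0.014 when the tube has bottomed. It stays where it is left.
- cartridge_knob (a point): Half-way up the grip knob of the loose tapered cartridge, on its axis, 87 mm above its foot (z: the axis, up). The knob is round, grey, 23 mm in diameter, its top 104 mm above the foot; below it a 28 mm collar ends 72 mm above the foot. Resting in the well by its own weight, this point is about 33 mm above the well's mouth.
- cartridge_foot (a point): Centre of the cartridge's underside. The white slotted body is a cone 64 mm high, 57 mm in diameter at the foot and 76 mm at the top, about 160 g; at the start it stands on the worktop. Seated, its walls touch the well and the foot hangs about 54 mm below the well's mouth, clear of the floor; pressed down with more than about 15 N, or dropped in, it wedges.
- rack: Fixed wooden block, 60 x 120 x 50 mm (its x, y, z), origin at the centre of its underside, with two holes 40 mm deep at its y = +35 and -35 mm; one tube stands in each. Wall cabinets hang behind the work, from 0.45 m up, their fronts about 0.6 m ahead of the robot: swing between places with straight or short moves, so that the raised wrist stays clear.
- long_tube_centre (a point): Half-way up the longer steel tube: 16 mm in diameter, 160 mm long, about 70 g, foot edge slightly chamfered, closed-looking dark bore at its top; z along the tube, up. It stands upright in one of the rack's holes (either one), with some play, its foot 10 mm above the worktop and its upper 120 mm free.
- long_tube_foot (a point): Centre of the longer tube's lower end, 80 mm below its centre.
- short_tube_centre (a point): Half-way up the shorter steel tube, 16 mm in diameter and 120 mm long, in the other hole of the rack; to be left there.
- teaspoon: Steel teaspoon, 130 mm long, on the worktop; leave alone.
- stopper: White bottle stopper, 36 x 36 x 52 mm, origin in its underside; leave alone.
- cup: White teacup, 91 x 122 x 72 mm, origin in its underside; leave alone.
- bowl: White sugar bowl without lid, 67 mm wide, 40 mm high, origin in its underside; leave alone.

How it is judged:
By the outcome, as a careful person would: the job done as asked, in the order asked, and still so for the second after the job is handed in, with the robot touching nothing.
It also fails if it takes over 69 s, if anything falls off the work surface, if the arm or the gripper's body presses on something with over 40 N, if the wrist force passes 120 N, or if a joint passes its speed limit or range.

ROBOT

A 7-joint arm with a two-finger parallel gripper is mounted at the origin on a cart in front of the work surface, level with it; the furniture and walls round the work are solid. World frame = base frame: x ahead of the robot, y to its left, z up, the work surface at z = 0. Lengths are in m, angles in rad, forces in N, time in s.
With the tool pointing down it reaches from about 0.4 to 0.85 m from the base axis. Payload 6.9 kg.
Tool frame: the origin (TCP) lies at the very end of the fingers, on their centre line; the grasp point (between the pads) lies 19 mm behind it; z points along the fingers, y is the direction in which the jaws open and shut (so a half turn about z gives the same grasp; the last joint's range is limited). The gripper opens to 85 mm and grips with 20 to 120 N. Pads are 22 mm wide; open, the fingers measure 114 mm over their backs; the gripper's body (76 mm by 85 mm) begins 54 mm behind the grasp point. The pads swing forward as they close: fully open they stand 13 mm farther back than shut.
Start: joints at [-1.234, 0.507, -0.238, 1.5, 0.126, 1.149, -0.155], TCP at [0.144, 0.608, 0.231] pointing down, gripper open.
Joint ranges: [-3.08, 3.08], [-0.24, 2.05], [-1.43, 1.35], [0, 2.5], [-1.52, 4.66], [0.17, 1.96], [-2.89, 2.89]. Speed limits (rad/s): [2.39, 2.39, 3.14, 3.14, 3.14, 3.14, 3.14].

INTERFACE

Orientations are given as [roll, pitch, yaw] about the fixed x, y, z axes, in that order (R = Rz(yaw) Ry(pitch) Rx(roll)).
In Python, from rig import manip gives the robot as it stands.
- The arm moves only by the shell command python3 -m pendant 'ROWS' [FORCE]. ROWS is JSON, a list of rows, each a list of 5 numbers: the shift along the tool's x, y, z in mm, then the turn about the tool's z in rad, then the opening, from 0 (shut) to 1 (fully open). In form: [[tx, ty, tz, spin, grip], ...]. A call has 1 to 12 rows; each row shifts and turns the commanded pose from where the row before left it, along the tool's axes as they then stand; what a row does not reach is not made up. A row lasts 1/10 s, in which the tool goes at most 50 mm and 8.59 degrees, less where a joint would pass 70% of its speed; a pose out of reach is approached as far as the arm can. A call with a gripper value outside its range is refused whole. The fingers move at their own pace and stop on an object; FORCE is the grip in N (left out, the last holds). Time passes only in rows, so rows that do not move let the fingers close. It gives the time, the measured TCP pose, the force and the opening at its end, in the units of the state.
- manip.get_obs(): the state, without advancing time (a new reading comes with each control period).
- manip.capture(name): name is "side" or "top" or "wrist"; returns a dict with "pixels" (420x560x3 uint8, red, green, blue), "camera_matrix" (3x3 intrinsics, pixels), "R" (3x3) and "t" (3): a world point X has camera coordinates R X + t. Camera axes: x right, y down, z forward; pixel columns grow to the right and rows downward; lengths in m; the calibration is good to about 2 mm. A picture is of the moment at which its call begins. There is no depth.
- manip.sign_off(): hands the job in, once; it reports no verdict.
The state is a dict: "t": time; "joint_positions": joint angles; "joint_velocities": joint speeds; "effort": joint torques, N m; "tool_pos": TCP position; "tcp_rot": TCP orientation; "wrist_force": force on the tool from outside, world axes, zero at the start; "wrist_torque": the same for the moment, N m; "gripper_width": opening from 0.0 (shut) to 1.0 (fully open).
Only numpy, scipy, OpenCV 4.12 (cv2) and the standard library are available. Lean on these libraries where they do the work, as an engineer would, in place of code of your own. Each camera call takes 0.05 s, during which the arm holds its last target. There are 200 camera calls.

## Working session

There is one attempt and no reset: what is moved stays moved. The work goes in short steps, Python scripts to look and compute and a shell command to move; the robot and the scene stay as the last step left them, time stands still between calls to the robot, and variables do not carry over. Pictures are saved under pics/ and viewed, about 8 in all and at most 12, crops included, and the job is handed in when it is done.

```bash
mkdir -p pics; ls; python3 - <<'E'
from rig import manip
import cv2,numpy as np,pickle
d={}
for n in("side","top"):
    c=manip.capture(n);d[n]=c;cv2.imwrite(f"pics/{n}0.png",c["pixels"][:,:,::-1])
    print(n,np.round(c["camera_matrix"],1).tolist(),np.round(c["R"],3).tolist(),np.round(c["t"],3).tolist())
pickle.dump(d,open("c0.pkl","wb"))
o=manip.get_obs();print(o["t"],o["tool_pos"],o["tcp_rot"],o["gripper_width"])
E
```

```text
pics
side [[429.1, 0.0, 279.0], [0.0, 429.1, 210.2], [0.0, 0.0, 1.0]] [[0.902, -0.431, 0.023], [-0.156, -0.375, -0.914], [0.403, 0.82, -0.406]] [-0.497, 0.152, 0.883]
top [[383.4, 0.0, 282.0], [0.0, 383.4, 205.0], [0.0, 0.0, 1.0]] [[0.003, -1.0, 0.026], [-0.994, -0.005, -0.107], [0.107, -0.025, -0.994]] [-0.021, 0.547, 1.083]
0.1 [0.14354831 0.60784055 0.2305146 ] [-3.13998496e+00  4.45665244e-05  2.90981578e+00] 1.001433189558259
```

View pics/top0.png

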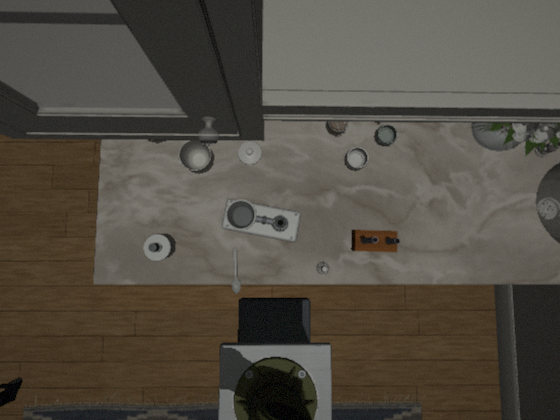

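View pics/side0.png

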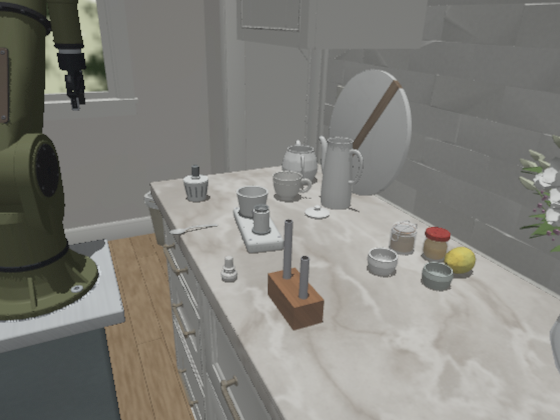

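Top view: cartridge near (157,247), well (240,213), port (281,223), rack at 352–397 × 230–252. In the side view the long tube is the left one (top at ~(289,222)), and the cartridge knob is near (196,171). I'll enlarge the important parts next.

```bash
cat > h.py <<'E'
import numpy as np,cv2
def cen(c): return -c["R"].T@c["t"]
def ray(c,u,v): return c["R"].T@np.linalg.solve(c["camera_matrix"],[u,v,1.])
def plane(c,u,v,z):
    o=cen(c);d=ray(c,u,v);return o+d*(z-o[2])/d[2]
def two(c1,p1,c2,p2):
    o1,o2=cen(c1),cen(c2);a,b=ray(c1,*p1),ray(c2,*p2)
    s=np.linalg.lstsq(np.c_[a,-b],o2-o1,rcond=None)[0]
    return (o1+a*s[0]+o2+b*s[1])/2,np.linalg.norm(o1+a*s[0]-o2-b*s[1])
def proj(c,X):
    p=c["camera_matrix"]@(c["R"]@np.array(X)+c["t"]);return p[:2]/p[2]
E
python3 - <<'E'
import pickle,cv2,numpy as np
from h import *
d=pickle.load(open("c0.pkl","rb"))
def crop(n,u,v,w,h,k):
    im=d[n]["pixels"][v:v+h,u:u+w,::-1].astype(float)
    im=(255*(im/im.max())**.6).astype(np.uint8)
    im=cv2.resize(im,None,fx=k,fy=k,interpolation=cv2.INTER_CUBIC)
    for i in range(0,w,10): cv2.line(im,(i*k,0),(i*k,4 if i%50 else 10),(0,0,255),1)
    for i in range(0,h,10): cv2.line(im,(0,i*k),(4 if i%50 else 10,i*k),(0,0,255),1)
    return im
a=np.hstack([crop("top",220,190,80,60,5),crop("top",340,220,80,60,5)])
b=np.hstack([crop("top",130,220,80,60,5)[:, :400],crop("side",170,160,80,60,5)])
cv2.imwrite("pics/z1.png",np.vstack([a,b]))
for n in d: print(n,cen(d[n]))
T=d["top"]
for nm,u,v,z in[("knobtop",154.5,246,.104),("well",240.5,213,.094),("port",281,222,.095),("tubeL",370,239,.17),("tubeR",393,240,.13)]: print(nm,plane(T,u,v,z).round(3))
E
```

```text
side [ 0.11677831 -0.88170135  0.50826116]
top [0.428432   0.00925142 1.13583177]
knobtop [0.428 0.321 0.104]
well [0.518 0.096 0.094]
port [ 0.494 -0.015  0.095]
tubeL [ 0.447 -0.238  0.17 ]
tubeR [ 0.445 -0.309  0.13 ]
```

View pics/z1.png

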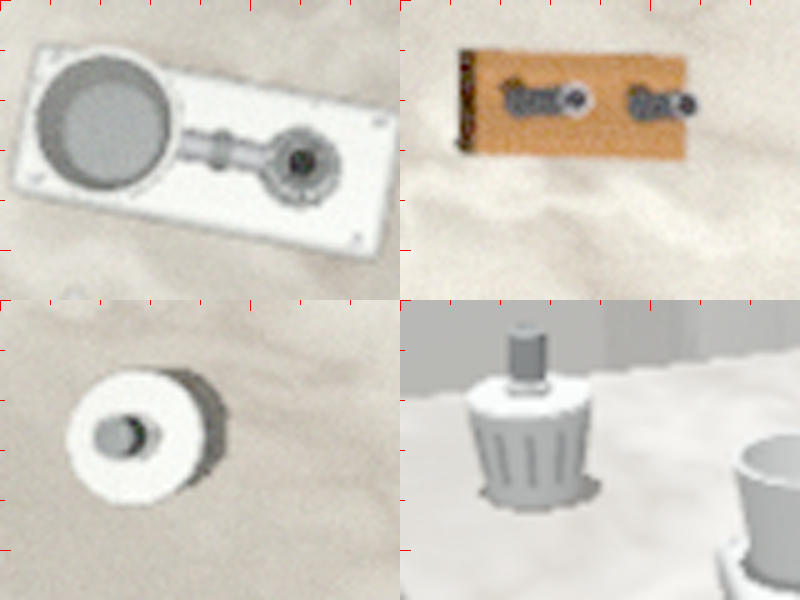

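In the enlarged crop the well's mouth centre is near (240.6,214), the port (280,223), the long tube top (375.2,239.6), the short tube top (397,240.8), and the knob top (152.6,247.4). The long tube is the left one.

```bash
python3 - <<'E'
import pickle
from h import *
from rig import manip
d=pickle.load(open("c0.pkl","rb"));T,S=d["top"],d["side"]
P={}
for nm,u,v,z in[("knobtop",152.4,247.2,.104),("well",240.4,213.8,.094),("port",279.7,223,.095),("tubeL",375,239.4,.17),("tubeR",396.8,240.6,.13)]:
    P[nm]=plane(T,u,v,z);print(nm,P[nm].round(4),"side px",proj(S,P[nm]).round(1))
w=P["port"]-P["well"];print(np.linalg.norm(w),np.linalg.norm((P["tubeL"]-P["tubeR"])[:2]),np.degrees(np.arctan2(w[1],w[0])))
print(two(T,(152.4,247.2),S,(195.6,166)),two(T,(375,239.4),S,(288.5,222)))
o=manip.get_obs();print(cv2.Rodrigues(np.eye(3))[0].T,o["tcp_rot"])
from scipy.spatial.transform import Rotation as R
M=R.from_euler("xyz",o["tcp_rot"]).as_matrix();print(M.round(3))
print("shift to above knob, tool axes mm",(M.T@(P["knobtop"]+[0,0,.08]-o["tool_pos"])*1000).round(0))
E
```

```text
knobtop [0.425  0.3267 0.104 ] side px [194.4 165.8]
well [0.5158 0.0959 0.094 ] side px [252.  190.9]
port [ 0.4911 -0.0111  0.095 ] side px [259.4 207. ]
tubeL [ 0.4462 -0.2505  0.17  ] side px [288.4 221.4]
tubeR [ 0.4439 -0.319   0.13  ] side px [304.2 258. ]
0.10977068791932991 0.06851263131259216 -102.9850278383077
(array([0.42670039, 0.32636643, 0.10330147]), np.float64(0.0035941608446389637)) (array([ 0.44623296, -0.25083632,  0.168931  ]), np.float64(0.00013420278050473985))
[[0. 0. 0.]] [-3.13998496e+00  4.45665244e-05  2.90981578e+00]
[[-0.973  0.23  -0.   ]
 [ 0.23   0.973 -0.002]
 [-0.    -0.002 -1.   ]]
shift to above knob, tool axes mm [-338. -209.   47.]
```

```bash
python3 -m pendant '[[-28,-17,0,0,1],[-28,-17,0,0,1],[-28,-17,0,0,1],[-28,-17,0,0,1],[-28,-17,0,0,1],[-28,-17,0,0,1],[-28,-17,0,0,1],[-28,-17,0,0,1],[-28,-17,0,0,1],[-28,-17,0,0,1],[-28,-17,0,0,1],[-28,-20,0,0,1]]'
python3 -m pendant '[[0,0,20,0,1],[0,0,20,0,1],[0,0,10,0,1],[0,0,0,0,1]]'
python3 - <<'E'
from rig import manip
import cv2,pickle
from h import *
from scipy.spatial.transform import Rotation as R
c=manip.capture("wrist");pickle.dump(c,open("w1.pkl","wb"));cv2.imwrite("pics/w1.png",c["pixels"][:,:,::-1])
o=manip.get_obs();M=R.from_euler("xyz",o["tcp_rot"]).as_matrix()
print(o["joint_positions"].round(2),(M.T@(np.array([.426,.3265,.074])-o["tool_pos"])*1000).round(1))
print(proj(c,[.426,.3265,.104]),cen(c))
E
```

```text
t: 1.3
tool_pos: [0.4237, 0.3287, 0.231]
tcp_rot: [-3.141, -0.0, 2.91]
wrist_force: [0.2, 0.6, 0.1]
gripper_width: 1.005
t: 1.7
tool_pos: [0.4222, 0.3291, 0.1799]
tcp_rot: [-3.139, -0.002, 2.91]
wrist_force: [0.4, 0.3, 0.8]
gripper_width: 1.0
[-0.59  0.42 -0.17  1.81  0.08  0.92  0.54] [ -4.1  -2.2 106.9]
[270.72064848 234.59641733] [0.35307671 0.34517921 0.32281149]
```

View pics/w1.png

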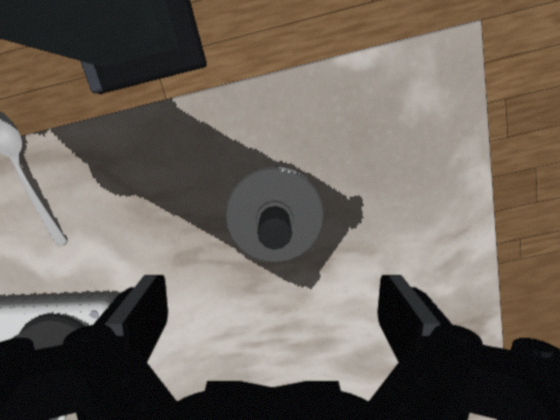

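Wrist view: cartridge in the shadow, knob top disc centred near (275,232), ~4 px right of the prediction. The jaws straddle it.

```bash
python3 - <<'E'
from rig import manip
import pickle
from h import *
from scipy.spatial.transform import Rotation as R
c=pickle.load(open("w1.pkl","rb"))
p=c["pixels"][190:260,235:320].astype(int).sum(2);m=((p<120)*255).astype(np.uint8)
n,l,s,ce=cv2.connectedComponentsWithStats(m);i=1+s[1:,4].argmax();print(s[i],ce[i]+[235,190],np.percentile(p,[5,20,50,80]))
o=manip.get_obs();M=R.from_euler("xyz",o["tcp_rot"]).as_matrix()
X=plane(c,275,231.5,.104);print(X,(M.T@(X-o["tool_pos"])*1000).round(1))
E
```

```text
[ 23  17  33  27 380] [273.67368421 216.62368421] [105. 167. 250. 256.]
[0.42457835 0.32967965 0.104     ] [-1.9  0.6 76.9]
```

```bash
python3 -m pendant '[[-2.5,-0.5,15,0,1],[0,0,20,0,1],[0,0,20,0,1],[0,0,20,0,1],[0,0,15,0,1],[0,0,10,0,1],[0,0,5,0,1],[0,0,0,0,0.6],[0,0,0,0,0.45],[0,0,0,0,0.36]]' 25
python3 -m pendant '[[0,0,0,0,0.3],[0,0,0,0,0.25],[0,0,0,0,0.2],[0,0,0,0,0.1],[0,0,0,0,0],[0,0,0,0,0],[0,0,0,0,0]]' 35
```

```text
t: 2.75
tool_pos: [0.4258, 0.3289, 0.077]
tcp_rot: [3.141, 0.001, 2.91]
wrist_force: [-0.4, -0.3, 0.8]
gripper_width: 0.515
t: 3.45
tool_pos: [0.4257, 0.3288, 0.0768]
tcp_rot: [3.141, 0.001, 2.91]
wrist_force: [0.6, -0.0, 5.9]
gripper_width: 0.252
```

```bash
python3 -m pendant '[[0,0,-5,0,0],[0,0,-10,0,0],[0,0,-20,0,0],[0,0,-25,0,0],[0,0,-25,0,0],[0,0,-25,0,0],[0,0,-15,0,0],[0,0,-5,0,0],[0,0,0,0,0]]'
python3 - <<'E'
from rig import manip
import cv2,pickle
from h import *
from scipy.spatial.transform import Rotation as R
o=manip.get_obs();M=R.from_euler("xyz",o["tcp_rot"]).as_matrix();t=o["tool_pos"]
print((M.T@(np.array([.5158,.0959,t[2]])-t)*1000).round(1),o["wrist_force"])
E
```

```text
t: 4.35
tool_pos: [0.4254, 0.3286, 0.2069]
tcp_rot: [3.141, 0.001, 2.91]
wrist_force: [0.9, 1.1, -1.9]
gripper_width: 0.259
[-1.414e+02 -2.057e+02 -1.000e-01] [ 0.90654088  1.13591045 -1.94996551]
```

```bash
python3 -m pendant '[[-5,-7,0,0,0],[-10,-15,0,0,0],[-14,-21,0,0,0],[-16,-23,0,0,0],[-16,-23,0,0,0],[-16,-23,0,0,0],[-16,-23,0,0,0],[-16,-23,0,0,0],[-14,-21,0,0,0],[-10,-15,0,0,0],[-6,-9,0,0,0],[-2,-3,0,0,0]]'
python3 -m pendant '[[0,0,0,0,0],[0,0,0,0,0],[0,0,0,0,0],[0,0,0,0,0]]'
python3 - <<'E'
from rig import manip
import cv2,pickle
from h import *
d={}
for n in("side","top"): d[n]=manip.capture(n)
pickle.dump(d,open("c1.pkl","wb"))
T=d["top"]["pixels"][170:250,200:310,::-1];S=d["side"]["pixels"][110:250,190:330,::-1]
def g(im,k): return cv2.resize((255*(im/im.max())**.6).astype(np.uint8),None,fx=k,fy=k,interpolation=cv2.INTER_CUBIC)
a=g(T,4);b=g(S,4)[:, :360]
h=max(a.shape[0],b.shape[0]);a=cv2.copyMakeBorder(a,0,h-a.shape[0],0,0,0);b=cv2.copyMakeBorder(b,0,h-b.shape[0],0,0,0)
cv2.imwrite("pics/z2.png",np.hstack([a,b]))
o=manip.get_obs();print(o["tool_pos"],o["tcp_rot"],o["wrist_force"])
E
```

```text
t: 5.55
tool_pos: [0.5151, 0.094, 0.2055]
tcp_rot: [-3.14, -0.001, 2.908]
wrist_force: [-0.2, 0.7, -1.6]
gripper_width: 0.259
t: 5.95
tool_pos: [0.5151, 0.0965, 0.2063]
tcp_rot: [3.141, -0.0, 2.911]
wrist_force: [0.0, 0.6, -1.8]
gripper_width: 0.255
[0.51515859 0.09618004 0.20635362] [3.14148556e+00 8.99017237e-05 2.91071729e+00] [ 0.15606097  0.0587828  -1.95913219]
```

View pics/z2.png

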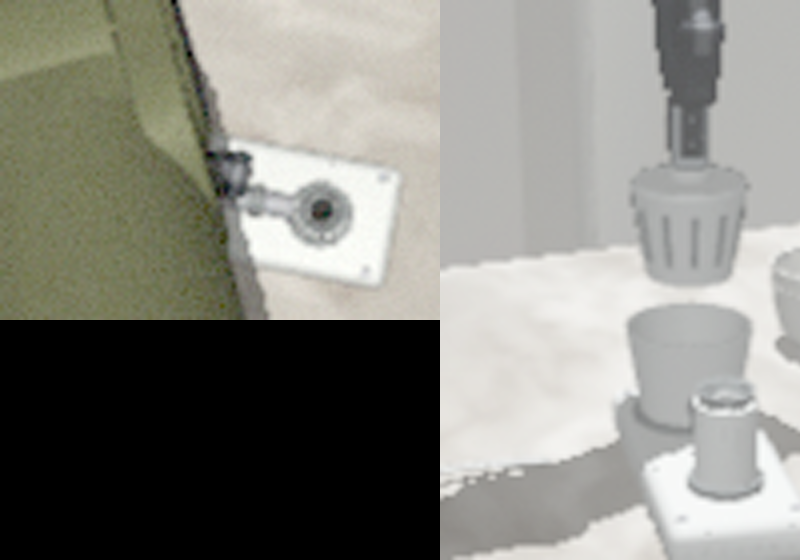

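The side view shows the cartridge upright and centred over the well: both centres at u≈252.5. In the top view the arm hides the well. I'll lower it in stages and watch the force.

```bash
python3 -m pendant '[[0,0,5,0,0],[0,0,12,0,0],[0,0,12,0,0],[0,0,12,0,0],[0,0,12,0,0],[0,0,7,0,0],[0,0,3,0,0],[0,0,2,0,0],[0,0,0,0,0],[0,0,0,0,0]]'
python3 -m pendant '[[0,0,2,0,0],[0,0,2,0,0],[0,0,2,0,0],[0,0,0,0,0],[0,0,0,0,0]]'

```

```text
t: 7.05
tool_pos: [0.5155, 0.0957, 0.1417]
tcp_rot: [3.141, 0.001, 2.91]
wrist_force: [-0.3, 0.1, -2.2]
gripper_width: 0.259
t: 7.55
tool_pos: [0.5152, 0.0957, 0.1352]
tcp_rot: [-3.141, -0.0, 2.91]
wrist_force: [-0.1, -1.1, -1.6]
gripper_width: 0.254
```

```bash
for i in 1 2; do python3 -m pendant '[[0,0,1.5,0,0],[0,0,1.5,0,0],[0,0,0,0,0]]' | grep -E "pos|force"; done
python3 -m pendant '[[0,0,1,0,0],[0,0,1,0,0],[0,0,0,0,0],[0,0,0,0,0]]'| grep -E "pos|force"
```

```text
tool_pos: [0.5151, 0.0957, 0.132]
wrist_force: [-0.3, 0.7, -1.7]
tool_pos: [0.5152, 0.0956, 0.1291]
wrist_force: [-0.6, -0.1, -1.6]
tool_pos: [0.5153, 0.0957, 0.1273]
wrist_force: [0.5, -1.2, -2.5]
```

```bash
for i in 1 2 3; do python3 -m pendant '[[0,0,1,0,0],[0,0,1,0,0],[0,0,0,0,0],[0,0,0,0,0]]'| grep -E "pos|force"; done
```

```text
tool_pos: [0.5152, 0.0957, 0.1252]
wrist_force: [1.0, 0.1, -2.1]
tool_pos: [0.5153, 0.0958, 0.1232]
wrist_force: [-0.5, 0.2, -1.6]
tool_pos: [0.5153, 0.0959, 0.1213]
wrist_force: [-0.2, 2.4, -1.8]
```

```bash
for i in 1 2; do python3 -m pendant '[[0,0,1,0,0],[0,0,0,0,0],[0,0,0,0,0]]'| grep -E "pos|force"; done
```

```text
tool_pos: [0.5153, 0.0959, 0.1203]
wrist_force: [-0.1, 2.0, -1.5]
tool_pos: [0.5154, 0.0959, 0.1193]
wrist_force: [0.6, 3.6, -0.8]
```

```bash
python3 -m pendant '[[0,0.5,0,0,0],[0,0,0,0,0],[0,0,0,0,0]]'| grep -E "pos|force"; for i in 1 2; do python3 -m pendant '[[0,0,0.7,0,0],[0,0,0,0,0],[0,0,0,0,0]]'| grep -E "pos|force"; done
```

```text
tool_pos: [0.5154, 0.096, 0.1193]
wrist_force: [-0.2, 2.4, 0.4]
tool_pos: [0.5154, 0.0961, 0.1185]
wrist_force: [0.1, 2.6, -0.9]
tool_pos: [0.5154, 0.0962, 0.1178]
wrist_force: [0.3, 2.7, -1.0]
```

```bash
python3 -m pendant '[[0,0.6,0,0,0],[0,0,0,0,0],[0,0,0,0,0]]'| grep -E "pos|force"; for i in 1 2; do python3 -m pendant '[[0,0,0.6,0,0],[0,0,0,0,0],[0,0,0,0,0]]'| grep -E "pos|force"; done
```

```text
tool_pos: [0.5154, 0.0965, 0.1178]
wrist_force: [0.2, 0.3, -0.3]
tool_pos: [0.5154, 0.0966, 0.1172]
wrist_force: [-0.7, 1.2, -1.4]
tool_pos: [0.5155, 0.0967, 0.1168]
wrist_force: [-1.4, 1.2, 1.8]
```

```bash
python3 -m pendant '[[0,0,0,0,0],[0,0,0,0,0]]'| grep -E "pos|force"; python3 -m pendant '[[0,0,0,0,0.3],[0,0,0,0,0.35],[0,0,0,0,0.45],[0,0,0,0,0.55],[0,0,0,0,0.6],[0,0,0,0,0.6]]' 20
```

```text
tool_pos: [0.5155, 0.0967, 0.1168]
wrist_force: [-1.0, 1.2, 3.8]
t: 12.95
tool_pos: [0.5156, 0.0967, 0.1167]
tcp_rot: [-3.142, 0.0, 2.91]
wrist_force: [0.1, -0.7, -0.0]
gripper_width: 0.595
```

```bash
python3 -m pendant '[[0,0,-5,0,0.6],[0,0,-10,0,0.7],[0,0,-20,0,0.8],[0,0,-25,0,0.8],[0,0,-25,0,0.8],[0,0,-20,0,0.8],[0,0,-10,0,0.8],[0,0,-5,0,0.8]]' >/dev/null
python3 - <<'E'
from rig import manip
import cv2,pickle
from h import *
d={n:manip.capture(n) for n in("side","wrist")}
pickle.dump(d,open("c2.pkl","wb"))
S=d["side"]["pixels"][130:250,190:330,::-1];W=d["wrist"]["pixels"][:,:,::-1]
def g(im,k): return cv2.resize((255*(im/im.max())**.6).astype(np.uint8),None,fx=k,fy=k,interpolation=cv2.INTER_CUBIC)
a=g(S,3);b=cv2.resize(W,(374,280));a=a[:280,:]
a=cv2.copyMakeBorder(a,0,280-a.shape[0],0,0,0,value=0) if a.shape[0]<280 else a
im=np.zeros((360,420+374,3),np.uint8);im[:a.shape[0],:420]=a;im[:280,420:]=b
cv2.imwrite("pics/z3.png",im)
o=manip.get_obs();print(o["t"],o["tool_pos"],o["tcp_rot"],o["joint_positions"].round(2))
print(proj(d["side"],[.5158,.0959,.144]))
E
```

```text
13.85 [0.51555434 0.09674906 0.23697542] [3.14141849e+00 5.21339280e-04 2.90980835e+00] [-0.15  0.34 -0.11  1.76  0.04  1.05  1.06]
[251.96159902 172.88008172]
```

View pics/z3.png

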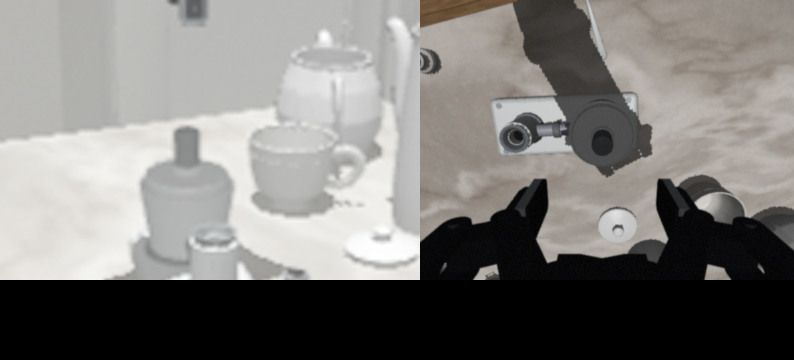

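The cartridge sits upright in the well: knob top at side pixel (252.3,172.7), prediction (252.0,172.9). Next I'll turn the jaws along x and go to the long tube.

```bash
python3 -m pendant '[[0,0,0,0.06,0.8],[0,0,0,0.12,0.8],[0,0,0,0.12,0.8],[0,0,0,0.12,0.8],[0,0,0,0.12,0.8],[0,0,0,0.12,0.8],[0,0,0,0.12,0.8],[0,0,0,0.12,0.8],[0,0,0,0.12,0.8],[0,0,0,0.12,0.8],[0,0,0,0.12,0.8],[0,0,0,0.08,0.8]]'
python3 -m pendant '[[-10,-2,0,0,0.8],[-25,-5,0,0,0.8],[-30,-6,0,0,0.8],[-30,-6,0,0,0.8],[-30,-6,0,0,0.8],[-30,-6,0,0,0.8],[-30,-6,0,0,0.8],[-30,-6,0,0,0.8],[-30,-6,0,0,0.8],[-30,-6,0,0,0.8],[-30,-6,0,0,0.8],[-30,-6,0,0,0.8]]'
python3 -m pendant '[[-10,-2,0,0,0.8],[-2,0,0,0,0.8],[0,0,0,0,0.8],[0,0,0,0,0.8]]'
python3 - <<'E'
from rig import manip
import cv2,pickle
from h import *
from scipy.spatial.transform import Rotation as R
c=manip.capture("wrist");pickle.dump(c,open("w2.pkl","wb"));cv2.imwrite("pics/w2.png",c["pixels"][:,:,::-1])
o=manip.get_obs();M=R.from_euler("xyz",o["tcp_rot"]).as_matrix()
print(o["joint_positions"].round(2),(M.T@(np.array([.4462,-.2505,.121])-o["tool_pos"])*1000).round(1))
print(proj(c,[.4462,-.2505,.17]),proj(c,[.4439,-.319,.13]))
E
```

```text
t: 15.05
tool_pos: [0.5149, 0.0967, 0.2354]
tcp_rot: [-3.139, 0.001, 1.565]
wrist_force: [0.0, 0.0, -0.5]
gripper_width: 0.802
t: 16.25
tool_pos: [0.4468, -0.2398, 0.2361]
tcp_rot: [-3.14, -0.0, 1.572]
wrist_force: [0.8, -0.1, 0.0]
gripper_width: 0.8
t: 16.65
tool_pos: [0.4465, -0.2487, 0.2364]
tcp_rot: [-3.141, -0.001, 1.572]
wrist_force: [-0.6, 0.4, -0.5]
gripper_width: 0.799
[ 0.23  0.34  0.31  1.79 -0.12  1.03  0.59] [ -1.8  -0.4 115.5]
[273.28668211 234.08562058] [270.04001659 300.63506433]
```

View pics/w2.png

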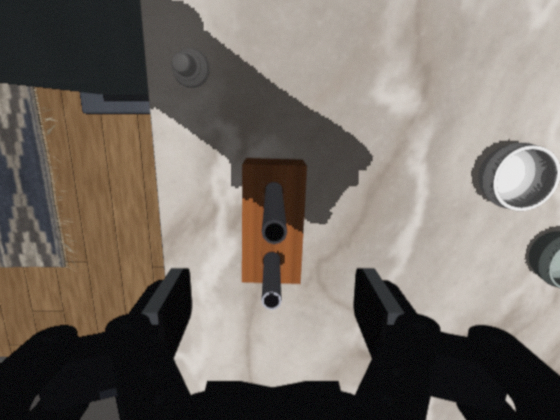

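Wrist view: long tube top at (274,232), within about 1 mm of the prediction (273.3,234); the short tube is at (271,300), outside the jaw path. Going down to grip.

```bash
python3 -m pendant '[[-1,0,10,0,0.8],[0,0,20,0,0.8],[0,0,25,0,0.8],[0,0,25,0,0.7],[0,0,20,0,0.7],[0,0,10,0,0.6],[0,0,5,0,0.5],[0,0,0,0,0.4],[0,0,0,0,0.3],[0,0,0,0,0.25]]' 30
python3 -m pendant '[[0,0,0,0,0.2],[0,0,0,0,0.15],[0,0,0,0,0.1],[0,0,0,0,0],[0,0,0,0,0],[0,0,0,0,0],[0,0,0,0,0],[0,0,0,0,0]]' 80
```

```text
t: 17.7
tool_pos: [0.4466, -0.2515, 0.1225]
tcp_rot: [3.14, 0.001, 1.57]
wrist_force: [-0.5, 0.2, -0.1]
gripper_width: 0.249
t: 18.5
tool_pos: [0.4469, -0.2515, 0.1225]
tcp_rot: [3.14, 0.001, 1.57]
wrist_force: [-0.4, 0.5, 6.6]
gripper_width: 0.169
```

```bash
python3 -m pendant '[[0,0,-5,0,0],[0,0,-10,0,0],[0,0,-15,0,0],[0,0,-20,0,0],[0,0,-20,0,0],[0,0,-20,0,0],[0,0,-20,0,0],[0,0,-15,0,0],[0,0,-5,0,0],[0,0,0,0,0]]'
python3 -m pendant '[[5,1,0,0,0],[12,2,0,0,0],[20,4,0,0,0],[24,4,0,0,0],[24,5,0,0,0],[24,5,0,0,0],[24,5,0,0,0],[24,5,0,0,0],[24,4,0,0,0],[20,4,0,0,0],[16,3,0,0,0],[12,2,0,0,0]]'
python3 -m pendant '[[8,1,0,0,0],[3,0,0,0,0],[0,0,0,0,0],[0,0,0,0,0],[0,0,0,0,0]]'
python3 - <<'E'
from rig import manip
import cv2,pickle
from h import *
d={n:manip.capture(n) for n in("side","wrist","top")}
pickle.dump(d,open("c3.pkl","wb"))
S=d["side"]["pixels"][80:250,190:330,::-1];W=d["wrist"]["pixels"][:,:,::-1]
def g(im,k): return cv2.resize((255*(im/im.max())**.6).astype(np.uint8),None,fx=k,fy=k,interpolation=cv2.INTER_CUBIC)
a=g(S,3)[:,:400];b=g(W[100:400,150:410],1.5) 
im=np.zeros((510,800,3),np.uint8);im[:,:400]=a;im[:450,400:790]=b
cv2.imwrite("pics/z4.png",im)
o=manip.get_obs();print(o["t"],o["tool_pos"],o["tcp_rot"],o["wrist_force"],o["gripper_width"])
print(proj(d["side"],[.4911,-.0111,.095]),proj(d["wrist"],[.4911,-.0111,.095]),proj(d["wrist"],[*o["tool_pos"][:2],.14]))
E
```

```text
t: 19.5
tool_pos: [0.446, -0.2512, 0.2523]
tcp_rot: [3.141, 0.0, 1.57]
wrist_force: [0.4, -0.2, -1.1]
gripper_width: 0.165
t: 20.7
tool_pos: [0.49, -0.0198, 0.251]
tcp_rot: [-3.14, -0.001, 1.572]
wrist_force: [-0.2, -0.3, -1.5]
gripper_width: 0.162
t: 21.2
tool_pos: [0.4913, -0.0121, 0.2517]
tcp_rot: [3.142, 0.0, 1.568]
wrist_force: [-0.6, -1.3, -1.6]
gripper_width: 0.168
21.35 [ 0.49139123 -0.01170979  0.25173377] [3.14150681e+00 1.08496799e-04 1.56895175e+00] [-0.19089523 -0.87959103 -0.06055179] 0.16581121153519754
[259.37748209 206.96370148] [273.000256  196.9617106] [273.55082676 211.47929299]
```

View pics/z4.png

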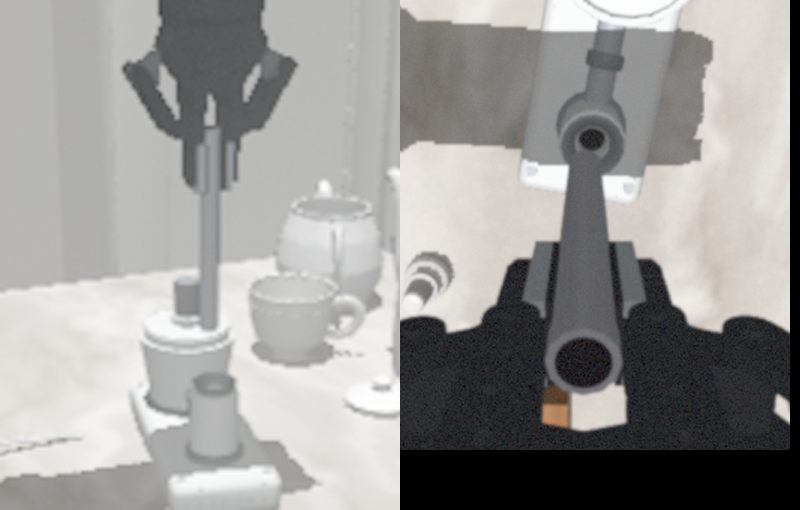

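The side view shows the tube upright: foot at (259.7,188.5), port mouth near (261.3,207.5). In the wrist view the port mouth is near (277,191), against a prediction of (273,197). That is a few mm off, so I'll measure the mouth more closely.

```bash
python3 - <<'E'
import pickle
from h import *
d=pickle.load(open("c3.pkl","rb"));d0=pickle.load(open("c0.pkl","rb"))
def g(im,k):
    im=im[:,:,::-1].astype(float);im=(255*(im/im.max())**.7).astype(np.uint8)
    im=cv2.resize(im,None,fx=k,fy=k,interpolation=cv2.INTER_CUBIC)
    for i in range(0,im.shape[1],10*k): cv2.line(im,(i,0),(i,6),(0,0,255),1)
    for i in range(0,im.shape[0],10*k): cv2.line(im,(0,i),(6,i),(0,0,255),1)
    return im
a=g(d["wrist"]["pixels"][160:240,240:320],5)
b=g(d["side"]["pixels"][170:220,240:290],8)
cv2.imwrite("pics/z5.png",np.hstack([a,b]))
print(proj(d["side"],[.4914,-.0117,.14]),proj(d["side"],[.4914,-.0117,.095]))
E
```

```text
[259.67386137 189.58233979] [259.59045711 207.03664623]
```

View pics/z5.png

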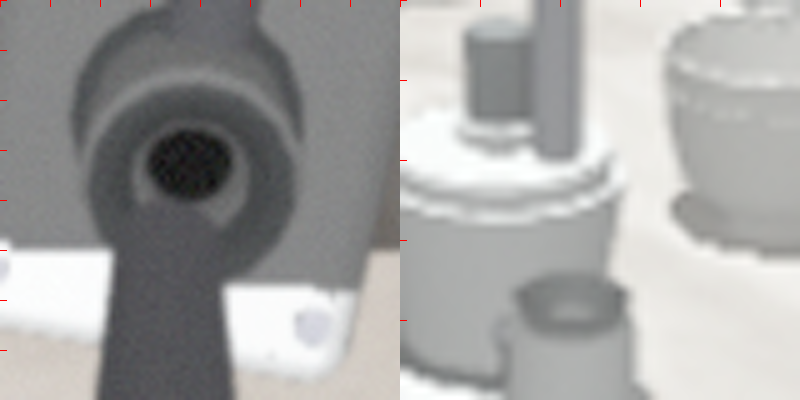

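Mouth ring centre is about (278.2,195.6) in the wrist view and (261.3,208) in the side view. Both put the port about 3–3.5 mm further in +x than the tube axis, so I'll shift and lower under force watch.

```bash
python3 -m pendant '[[0.5,1.7,0,0,0],[0,1.6,5,0,0],[0,0,10,0,0],[0,0,10,0,0],[0,0,8,0,0],[0,0,5,0,0],[0,0,3,0,0],[0,0,0,0,0],[0,0,0,0,0]]'|grep -E "pos|force"
for i in 1 2 3; do python3 -m pendant '[[0,0,1.5,0,0],[0,0,1.5,0,0],[0,0,0,0,0],[0,0,0,0,0]]'|grep -E "pos|force"; done
```

```text
tool_pos: [0.4949, -0.0108, 0.2109]
wrist_force: [0.7, -0.4, -0.7]
tool_pos: [0.4947, -0.0107, 0.2077]
wrist_force: [-0.4, -0.4, -1.5]
tool_pos: [0.4947, -0.0107, 0.2046]
wrist_force: [0.5, -0.5, -2.0]
tool_pos: [0.4947, -0.0107, 0.2016]
wrist_force: [-0.2, -0.2, -1.0]
```

```bash
for i in 1 2 3 4; do python3 -m pendant '[[0,0,1.5,0,0],[0,0,1.5,0,0],[0,0,0,0,0]]'|grep -E "pos|force"; done
```

```text
tool_pos: [0.495, -0.011, 0.1987]
wrist_force: [0.6, -1.6, -2.0]
tool_pos: [0.4951, -0.0111, 0.1963]
wrist_force: [0.1, -1.2, 6.1]
tool_pos: [0.496, -0.0114, 0.1955]
wrist_force: [-4.5, -1.2, 25.7]
tool_pos: [0.4953, -0.0116, 0.19]
wrist_force: [1.7, -4.5, 1.3]
```

```bash
python3 -m pendant '[[-0.8,0,0,0,0],[0,0,0,0,0],[0,0,0,0,0]]'|grep -E "pos|force|rot"; python3 -m pendant '[[0,0,1.5,0,0],[0,0,1.5,0,0],[0,0,0,0,0],[0,0,0,0,0]]'|grep -E "pos|force"
python3 -c "
from rig import manip
from h import *
c=manip.capture('side')['pixels'][130:230,220:320,::-1]
w=manip.capture('wrist')['pixels'][120:420,150:410,::-1]
a=cv2.resize(c,(400,400),interpolation=2);b=cv2.resize(w,(347,400))
b=(255*(b/255.)**.6).astype(np.uint8)
cv2.imwrite('pics/z6.png',np.hstack([a,b]))"
```

```text
tool_pos: [0.4951, -0.0118, 0.1897]
tcp_rot: [3.141, 0.0, 1.57]
wrist_force: [1.6, -3.6, 1.3]
tool_pos: [0.4949, -0.0116, 0.1865]
wrist_force: [3.3, -3.1, -1.6]
```

View pics/z6.png

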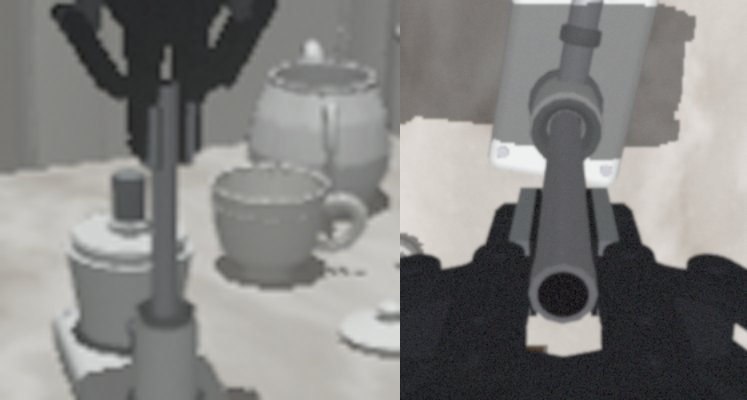

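The tube is in the bore and upright (side crop: enters the mouth at (167,312)). Now the push through the seal.

```bash
python3 -m pendant '[[-1,0.5,0,0,0],[0,0,1.5,0,0],[0,0,1.5,0,0],[0,0,0,0,0]]' 100|grep -E "pos|force"; for i in 1 2 3; do python3 -m pendant '[[0,0,1.5,0,0],[0,0,1.5,0,0],[0,0,0,0,0]]'|grep -E "pos|force|width"; done
```

```text
tool_pos: [0.4952, -0.0123, 0.1841]
wrist_force: [0.5, -3.0, 4.5]
tool_pos: [0.4953, -0.0124, 0.1813]
wrist_force: [1.7, -2.8, 6.4]
gripper_width: 0.164
tool_pos: [0.4953, -0.0124, 0.1783]
wrist_force: [1.4, -3.2, 6.5]
gripper_width: 0.161
tool_pos: [0.4953, -0.0124, 0.1754]
wrist_force: [1.8, -3.0, 7.1]
gripper_width: 0.16
```

```bash
for i in 1 2 3; do python3 -m pendant '[[0,0,1,0,0],[0,0,1,0,0],[0,0,0,0,0]]'|grep -E "pos|force"; done
```

```text
tool_pos: [0.4954, -0.0125, 0.1735]
wrist_force: [0.2, -2.8, 8.9]
tool_pos: [0.4954, -0.0125, 0.1715]
wrist_force: [0.0, -2.6, 9.9]
tool_pos: [0.496, -0.0125, 0.1712]
wrist_force: [-3.1, -2.7, 26.0]
```

Stopped dead at TCP 0.1712 m (0.1715 expected) with the force up to 26 N. A touch more to confirm, then relax and release.

```bash
python3 -m pendant '[[0,0,0.7,0,0],[0,0,0,0,0],[0,0,0,0,0]]'|grep -E "pos|force"; python3 -m pendant '[[0,0,-1.5,0,0],[0,0,0,0,0]]'|grep -E "pos|force"; python3 -m pendant '[[0,0,0,0,0.2],[0,0,0,0,0.25],[0,0,0,0,0.35],[0,0,0,0,0.45],[0,0,0,0,0.6],[0,0,0,0,0.6]]' 20|grep -E "pos|force|width"
```

```text
tool_pos: [0.4962, -0.0125, 0.1712]
wrist_force: [-5.0, -2.6, 31.9]
tool_pos: [0.4957, -0.0125, 0.1713]
wrist_force: [-0.9, -2.7, 19.6]
tool_pos: [0.4951, -0.0124, 0.1693]
wrist_force: [0.2, -0.4, 0.3]
gripper_width: 0.601
```

```bash
python3 -m pendant '[[0,0,-5,0,0.6],[0,0,-10,0,0.7],[0,0,-15,0,0.7],[0,0,-20,0,0.7],[0,0,-20,0,0.7],[0,0,-20,0,0.7],[0,0,-10,0,0.7],[0,0,-3,0,0.7],[0,0,0,0,0.7],[0,0,0,0,0.7]]'
python3 - <<'E'
from rig import manip
from h import *
s=manip.capture("side");w=manip.capture("wrist")
a=cv2.resize(s["pixels"][120:320,180:340,::-1],(400,500),interpolation=2);b=cv2.resize(w["pixels"][:,:,::-1],(400,300))
im=np.zeros((500,800,3),np.uint8);im[:,:400]=a;im[:300,400:]=b;cv2.imwrite("pics/z7.png",im)
q=lambda p:((p-[180,120])*2.5).round(1)
print("tube top crop px expected",q(proj(s,[.4945,-.012,.219])),"if 14mm high",q(proj(s,[.4945,-.012,.233])),"knob",q(proj(s,[.516,.096,.144])))
E
```

```text
t: 29.75
tool_pos: [0.4948, -0.0125, 0.2717]
tcp_rot: [-3.14, 0.0, 1.57]
wrist_force: [0.4, -0.4, -0.6]
gripper_width: 0.699
tube top crop px expected [202.8  93.2] if 14mm high [202.9  78.3] knob [180.  132.1]
```

View pics/z7.png

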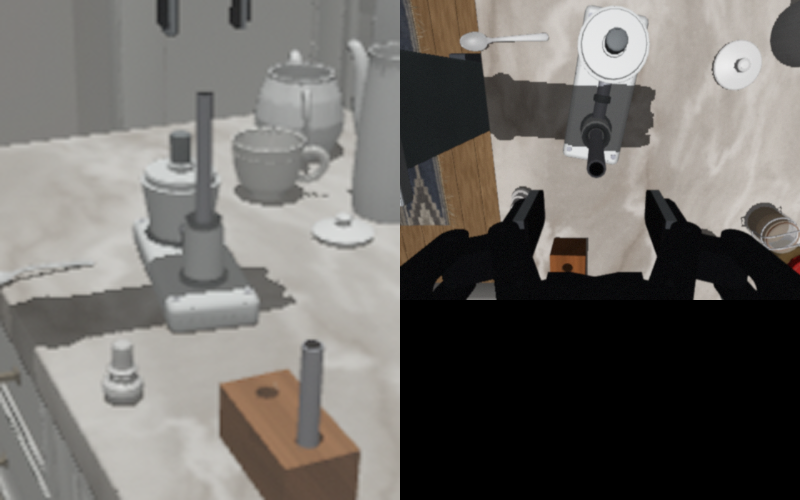

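The tube top sits at crop row 93 (fully home predicts 93.2; not pushed would be 78). The knob is at (180,132), as predicted, and the short tube is still in the rack. Everything is free of the gripper, so I'm handing in.

```bash
python3 -c "
from rig import manip
print(manip.sign_off())"
```

```text
the job is handed in; nothing more can be done
None
```

The water filter is back together: the cartridge rests in its well and the long tube is pushed fully home in the port. I handed the job in at about 30 s of the 69 s allowed; sign-off gives no verdict.

- **Cartridge:** I lowered it upright in small steps until the well took its weight, then let go. The wrist read about +4 N at that point, roughly 6 N of support, well under the 15 N wedging limit. In the last picture the knob top is at the predicted height and position.
- **Long tube:** It caught briefly on the flared lead-in (26 N), then slid into the bore. It passed the seal at about 7–10 N and stopped dead at TCP height 0.1712 m (0.1715 m expected); I pressed to 32 N to confirm. After release the tube top matches the fully home height in the side view to about a pixel.
- **Disagreement:** My first port position from the top view was about 3 mm off in x. The side and wrist views showed this, and I corrected it before inserting.
- **Everything else:** The short tube is still in the rack, nothing else in view had moved, and the gripper finished open and clear above the tube. I could not read the seal joint directly, so its depth is inferred from the stop height and the side picture.

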